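# Set up the staining line

### The arm

A 6-joint arm with a two-finger parallel gripper is mounted at the origin on a cart in front of the work surface, level with it; the furniture and walls round the work are solid. World frame = base frame: x ahead of the robot, y to its left, z up, the work surface at z = 0. Lengths are in m, angles in rad, forces in N, time in s.
With the tool pointing down it reaches from about 0.375 to 0.825 m from the base axis. Payload 5.5 kg.
Tool frame: the origin (TCP) lies midway between the tips of the shut fingers; the grasp point (between the pads) lies 19 mm behind it; z points along the fingers, y is the direction in which the jaws open and shut (so a half turn about z gives the same grasp; the last joint's range is limited). The gripper opens to 85 mm and grips with 20 to 120 N. Pads are 22 mm wide; open, the fingers measure 114 mm over their backs; the gripper's body (76 mm by 85 mm) begins 54 mm behind the grasp point. The pads swing forward as they close: fully open they stand 13 mm farther back than shut.
Start: joints at [1.143, 0.314, -0.047, 1.21, 0, 1.571], TCP at [0.249, 0.546, 0.231] pointing down, gripper open.
Joint ranges: [-2.67, 2.67], [-0.69, 1.73], [-1.03, 1.25], [-2.08, 2.16], [-1.42, 1.45], [-3.14, 3.14]. Speed limits (rad/s): [2.39, 2.39, 3.01, 3.14, 3.14, 3.14].

### API

Orientations are given as a rotation vector (axis times angle).
In Python, from station import sense, get_image, close_job, recognise, silhouettes gives the robot as it stands.
- The arm moves only by the shell command python3 -m jog 'ROWS' [OPENING] [FORCE]. ROWS is JSON, a list that holds one entry, the list of rows, each a list of 6 numbers: the shift along the tool's x, y, z in m, then the turn, a rotation vector about the tool's x, y, z in degrees. A call has 1 to 8 rows; each row is the pose to reach, as a shift and turn from the pose commanded when the call began, along the tool's axes at that moment; what a row does not reach only later rows make up. A row lasts 1/12 s, in which the tool goes at most 41.7 mm and 7.16 degrees, less where a joint would pass 70% of its speed; a pose out of reach is approached as far as the arm can. A call with a gripper value outside its range is refused whole. OPENING is the opening, from 0 (shut) to 1 (fully open), set as the call begins (- or left out, the last holds). The fingers move at their own pace and stop on an object; FORCE is the grip in N (left out, the last holds). Time passes only in rows, so rows that repeat a pose let the fingers close. It gives the time, the measured TCP pose, the force and the opening at its end, in the units of the state.
- sense(): the state, without advancing time (a new reading comes with each control period).
- get_image(name): name is "scene" or "side" or "wrist"; returns a dict with "color" (400x640x3 uint8, blue, green, red), "fov_y" (degrees; the focal length in pixels is half the picture's height over the tangent of half this angle, whatever the lens; pixels are square), "cx", "cy" (the principal point, pixels), "R" (3x3) and "t" (3): a world point X has camera coordinates R X + t. Camera axes: x right, y down, z forward; pixel columns grow to the right and rows downward; lengths in m; the calibration is good to about 2 mm. A picture is of the moment at which its call begins. There is no depth.
- close_job(): hands the job in, once; it reports no verdict.
Trained networks look in a picture, given as the dict that the camera call returned (one of the last four; its "shot" number tells which), for a name from the list of things; names that differ only in an ending like _2 or _b are one class to them, and where a whole thing is asked for, a point or a joint stands for the part that bears it (a point fixed in the world has none). Each returns a list of dicts, best first, with "conf" (0 to 1); they miss things now and then, are a little off and sometimes report something else, mostly with a low value. They report only what shows in the picture. A call takes as long as a camera call. They do not tell look-alikes from the thing itself.
- recognise(picture, name): "box" ([centre column, centre row, width, height] in pixels, round what is visible of it).
- silhouettes(picture, name): "region" (400x640 bool, what is visible of it) and "box" ([centre column, centre row, width, height] in pixels, round what is visible of it).
The state is a dict: "clock": time; "joint_pos": joint angles; "qd": joint speeds; "joint_efforts": joint torques, N m; "tcp_pos": TCP position; "tool_rot": TCP orientation; "wrist_force": force on the tool from outside, world axes, zero at the start; "moment": the same for the moment, N m; "width": finger opening in m.
Only numpy, scipy, OpenCV 4.12 (cv2) and the standard library are available. Lean on these libraries where they do the work, as an engineer would, in place of code of your own. Each camera call takes 0.05 s, during which the arm holds its last target.

### The job

Set up the staining line: stand each dropper bottle that has a coloured cap in the round holder of the same colour, one after another in the order in which they will be used - yellow first, then red, then blue, green last. Keep the bottles upright, let go of each, and leave the bottle with the plain white nozzle and the timer where they are.

Things in the scene. Friction and masses are not known exactly. Their poses are not given: they have to be found in the camera images.
- bottle_yellow_center (a point): Loose upright white dropper bottle with a yellow cap: round body 24 mm in diameter from its underside to 40 mm up, then the round yellow cap, 19 mm in diameter, to 69 mm; about 35 g. Point on its axis 34 mm above its underside (half-way up); z is up along its axis, yaw has no meaning.
- bottle_red_center (a point): Loose upright white dropper bottle with a red cap: round body 24 mm in diameter from its underside to 40 mm up, then the round red cap, 19 mm in diameter, to 69 mm; about 35 g. Point on its axis 34 mm above its underside (half-way up); z is up along its axis, yaw has no meaning.
- bottle_blue_center (a point): Loose upright white dropper bottle with a blue cap: round body 24 mm in diameter from its underside to 40 mm up, then the round blue cap, 19 mm in diameter, to 69 mm; about 35 g. Point on its axis 34 mm above its underside (half-way up); z is up along its axis, yaw has no meaning.
- bottle_green_center (a point): Loose upright white dropper bottle with a green cap: round body 24 mm in diameter from its underside to 40 mm up, then the round green cap, 19 mm in diameter, to 69 mm; about 35 g. Point on its axis 34 mm above its underside (half-way up); z is up along its axis, yaw has no meaning.
- holder_yellow: Yellow bottle holder, fixed to the worktop: a shallow round cup 68 mm across at its foot and 60 mm at its rim, rim 10 mm above the worktop, recess 44 mm in diameter with a flat floor 3 mm above the worktop (dark pad in the middle). Origin at the centre of its underside, on the worktop; z up.
- holder_red: Red bottle holder, fixed to the worktop: a shallow round cup 68 mm across at its foot and 60 mm at its rim, rim 10 mm above the worktop, recess 44 mm in diameter with a flat floor 3 mm above the worktop (dark pad in the middle). Origin at the centre of its underside, on the worktop; z up.
- holder_blue: Blue bottle holder, fixed to the worktop: a shallow round cup 68 mm across at its foot and 60 mm at its rim, rim 10 mm above the worktop, recess 44 mm in diameter with a flat floor 3 mm above the worktop (dark pad in the middle). Origin at the centre of its underside, on the worktop; z up.
- holder_green: Green bottle holder, fixed to the worktop: a shallow round cup 68 mm across at its foot and 60 mm at its rim, rim 10 mm above the worktop, recess 44 mm in diameter with a flat floor 3 mm above the worktop (dark pad in the middle). Origin at the centre of its underside, on the worktop; z up.
- bottle_plain_center (a point): Bystander: the same dropper bottle with a bare white nozzle and no coloured cap, 24 mm in diameter, 67 mm high, upright and loose among the others. It has no holder. Point on its axis 34 mm above its underside.
- lab_timer_center (a point): Bystander: loose white bench timer with a display and three buttons, standing, 32 x 66 x 62 mm (x, y, z). It stands behind a fixed beige instrument box, 170 mm high, 220 x 180 mm in plan (x, y), centred 0.46 m straight ahead of the robot between the bottles (left) and the holders (right), over which bottles must be lifted. Point 31 mm above the underside of the timer.
Things that resemble listed ones, but are neither listed nor needed, are in the scene too. What is shaped like the part that bears bottle_blue_center but purple is not meant.

How it is judged:
On the way, in this order (a step that is already met when the one before it is completed fails the run):
1. the yellow-capped bottle stands in the yellow holder (horizontal distance between bottle_yellow_center and holder_yellow below 0.012 m and z of bottle_yellow_center in the frame of holder_yellow between 0.033 and 0.041 m and angle between bottle_yellow_center's own z axis and vertical below 0.1 rad), for 0.2 s.
2. the red-capped bottle stands in the red holder (horizontal distance between bottle_red_center and holder_red below 0.012 m and z of bottle_red_center in the frame of holder_red between 0.033 and 0.041 m and angle between bottle_red_center's own z axis and vertical below 0.1 rad), for 0.2 s.
3. the blue-capped bottle stands in the blue holder (horizontal distance between bottle_blue_center and holder_blue below 0.012 m and z of bottle_blue_center in the frame of holder_blue between 0.033 and 0.041 m and angle between bottle_blue_center's own z axis and vertical below 0.1 rad), for 0.2 s.
4. the green-capped bottle stands in the green holder (horizontal distance between bottle_green_center and holder_green below 0.012 m and z of bottle_green_center in the frame of holder_green between 0.033 and 0.041 m and angle between bottle_green_center's own z axis and vertical below 0.1 rad), for 0.2 s.
At the end, for the whole second after the job is handed in: Each of the four bottles with coloured caps stands upright (within 0.1 rad) and at rest on the floor of the holder of its own colour, within 12 mm of the holder's centre (any place inside the recess qualifies); released (all of step 1 and all of step 2 and all of step 3 and all of step 4 and linear speed of each of bottle_yellow, bottle_red, bottle_blue, bottle_green below 0.02 m/s); the robot touches nothing.
It fails at once if the bottle with the plain white nozzle is moved more than 20 mm (distance of bottle_plain_center from where it was at the start of the episode above 0.02 m).
It fails at once if the timer is moved more than 20 mm (distance of lab_timer_center from where it was at the start of the episode above 0.02 m).
It fails at once if a bottle with a coloured cap is tipped over (more than 0.8 rad) (angle between any of bottle_yellow_center, bottle_red_center, bottle_blue_center, bottle_green_center's own z axis and vertical above 0.8 rad).
It also fails if it takes over 125 s, if anything falls off the work surface, if the arm or the gripper's body presses on something with over 40 N, if the wrist force passes 120 N, or if a joint passes its speed limit or range.

## Working session

There is one attempt and no reset: what is moved stays moved. The work goes in short steps, Python scripts to look and compute and a shell command to move; the robot and the scene stay as the last step left them, time stands still between calls to the robot, and variables do not carry over. Pictures are saved under pics/ and viewed, and the job is handed in when it is done.

```bash
ls; mkdir -p pics; python3 - <<'E'
from station import sense,get_image
import cv2
print(sense())
for n in("scene","side","wrist"):
    p=get_image(n); cv2.imwrite(f"pics/{n}0.png",p["color"]); print(n,p["fov_y"],p["cx"],p["cy"],p["R"],p["t"])
E
```

```text
pics
{'clock': 0.0, 'joint_pos': array([ 1.14299947e+00,  3.14237634e-01, -4.80820785e-02,  1.21021723e+00,
        1.63125694e-05,  1.57080015e+00]), 'qd': array([-0.00150849,  0.00013421, -0.00237065, -0.00226578,  0.00067842,
       -0.00105082]), 'joint_efforts': array([ 7.05069378e-04, -5.39590538e+01,  3.39749086e+01,  1.92182092e-02,
       -4.22950541e-05, -2.27465620e-06]), 'tcp_pos': array([0.24867072, 0.54539477, 0.23042631]), 'tool_rot': array([-6.66793129e-01, -3.06961931e+00,  2.66607540e-03]), 'wrist_force': array([-0.39496366, -0.43213605,  0.0171942 ]), 'moment': array([-0.01672154,  0.00268722,  0.03137283]), 'width': 0.08549102839673083}
scene 52.38403630515183 324.5186382975022 198.96771508220138 [[-0.61098514 -0.79159759  0.00839079]
 [-0.44876008  0.33759949 -0.82743035]
 [ 0.65215915 -0.5093131  -0.56150567]] [0.35532033 0.28188805 0.783642  ]
side 46.45534198628313 314.83249754500775 198.81438039998537 [[-0.99951087  0.02794694  0.01403502]
 [ 0.00721755  0.64281398 -0.76598831]
 [-0.03042893 -0.76551235 -0.64270127]] [0.56617224 0.02837799 1.5103915 ]
wrist 62.9334551457493 318.5870773461393 199.46650545190053 [[ 0.41453151  0.91003332 -0.00172911]
 [ 0.86285068 -0.39243394  0.31856603]
 [ 0.28922713 -0.13354762 -0.9478991 ]] [-0.59861769 -0.04216169  0.38033596]
```

View pics/scene0.png

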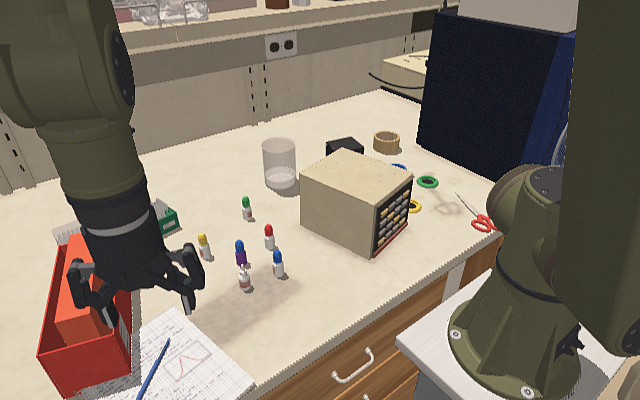

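View pics/side0.png

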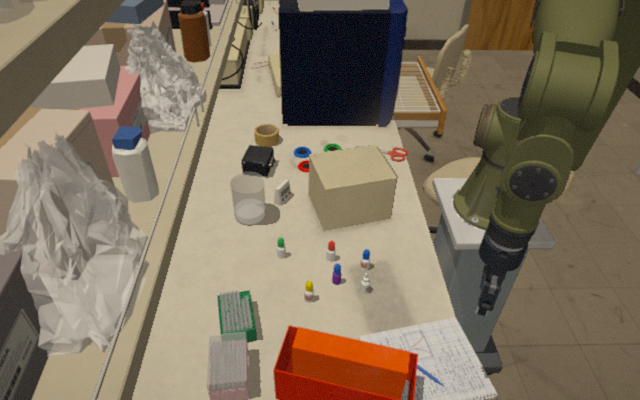

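View pics/wrist0.png

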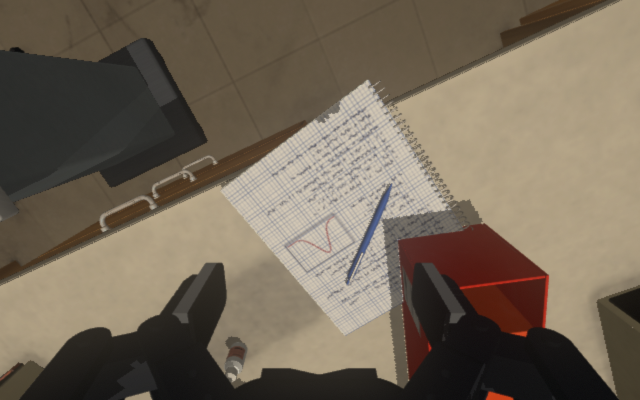

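The scene view shows the caps green (245,203), yellow (204,243), red (269,231), blue (278,257), plus a purple-bodied lookalike with a blue cap (240,247) and the plain bottle (245,278). The holders lie behind the beige box. Next I'll localise everything.

```bash
cat > h.py <<'E'
import numpy as np, cv2
from station import sense,get_image,recognise,silhouettes
from scipy.optimize import least_squares
from scipy.spatial.transform import Rotation as Ro
def f(p): return 200/np.tan(np.radians(p["fov_y"])/2)
def ray(p,u,v):
    d=np.array([(u-p["cx"])/f(p),(v-p["cy"])/f(p),1.]); R=np.array(p["R"]);return -R.T@p["t"],R.T@d
def onz(p,u,v,z):
    o,d=ray(p,u,v); return o+d*(z-o[2])/d[2]
def proj(p,X):
    c=np.array(p["R"])@np.asarray(X)+p["t"]; return np.array([p["cx"]+f(p)*c[0]/c[2],p["cy"]+f(p)*c[1]/c[2]])
def K(p): return np.array([[f(p),0,p["cx"]],[0,f(p),p["cy"]],[0,0,1]])
E
python3 - <<'E'
from h import *
np.set_printoptions(precision=4,suppress=True)
names=["bottle_yellow_center","bottle_red_center","bottle_blue_center","bottle_green_center","bottle_plain_center","holder_yellow","holder_red","holder_blue","holder_green","lab_timer_center"]
P={n:get_image(n) for n in("scene","side")}
for nm in names:
    for c in P:
        for r in silhouettes(P[c],nm)[:3]:
            b=r["box"]; m=r["region"]; v,u=np.nonzero(m); z=.034 if 'bottle' in nm else .006
            if 'timer' in nm: z=.031
            print(nm,c,round(r["conf"],2),np.round(b,1),m.sum(),onz(P[c],b[0],b[1],z), onz(P[c],u.mean(),v.mean(),z))
E
```

```text
bottle_yellow_center scene 0.56 [202.5 246.8  14.8  27.8] 232 [0.5856 0.362  0.034 ] [0.5876 0.359  0.034 ]
bottle_yellow_center side 0.64 [308.2 289.2  14.7  19.1] 181 [0.5939 0.3521 0.034 ] [0.5938 0.3603 0.034 ]
bottle_red_center scene 0.8 [267.9 239.1  14.5  27.9] 223 [0.5168 0.224  0.034 ] [0.5236 0.2172 0.034 ]
bottle_blue_center scene 0.8 [239.7 252.6  13.2  19.6] 190 [0.5143 0.3017 0.034 ] [0.5171 0.3    0.034 ]
bottle_blue_center scene 0.69 [276.7 262.9  13.   28.8] 264 [0.4329 0.2516 0.034 ] [0.4299 0.2505 0.034 ]
bottle_blue_center side 0.54 [337.3 274.    8.   21.7] 170 [0.5155 0.3022 0.034 ] [0.5184 0.3018 0.034 ]
bottle_blue_center side 0.48 [366.4 259.8   5.7  22.8] 140 [0.432  0.2525 0.034 ] [0.4369 0.2537 0.034 ]
bottle_green_center scene 0.56 [247.2 208.1   6.5  22.5] 177 [0.662  0.2011 0.034 ] [0.6617 0.2044 0.034 ]
bottle_green_center side 0.49 [280.6 250.3  10.3  23.2] 144 [0.6688 0.2132 0.034 ] [0.6697 0.2029 0.034 ]
bottle_plain_center scene 0.69 [246.4 277.   12.9  23. ] 218 [0.4349 0.3275 0.034 ] [0.4331 0.3347 0.034 ]
bottle_plain_center side 0.63 [363.4 284.9   8.6  18.5] 140 [0.4498 0.3403 0.034 ] [0.4467 0.3379 0.034 ]
holder_yellow scene 0.67 [414.8 205.6  13.3  15.9] 136 [ 0.4227 -0.2024  0.006 ] [ 0.4222 -0.1993  0.006 ]
holder_red side 0.51 [306.4 165.7  11.1   8.5] 84 [ 0.5903 -0.2274  0.006 ] [ 0.6023 -0.2292  0.006 ]
holder_blue side 0.47 [302.  153.8  15.7   8.4] 158 [ 0.6055 -0.3022  0.006 ] [ 0.6085 -0.317   0.006 ]
holder_green scene 0.59 [427.8 180.3  23.7  11.2] 222 [ 0.4919 -0.3396  0.006 ] [ 0.4909 -0.3339  0.006 ]
holder_green side 0.53 [309.6 291.1  10.9  15.3] 163 [0.5898 0.3358 0.006 ] [0.5932 0.3372 0.006 ]
holder_green side 0.52 [331.4 145.7  17.3  12. ] 116 [ 0.4939 -0.3552  0.006 ] [ 0.4955 -0.3473  0.006 ]
lab_timer_center side 0.65 [283.  190.7  20.   24.2] 332 [ 0.6687 -0.0557  0.031 ] [ 0.6723 -0.0455  0.031 ]
```

```bash
python3 - <<'E'
from h import *
np.set_printoptions(precision=4,suppress=True)
s=sense();p=get_image("wrist");R=np.array(p["R"]);T=Ro.from_rotvec(s["tool_rot"]).as_matrix()
print("cam in tool",T.T@(-R.T@p["t"]-s["tcp_pos"])); print("cam axes in tool\n",T.T@R.T); print(T)
# view centre if yaw aligned
for c in ("scene","side"):
  q=get_image(c);print(c,-np.array(q["R"]).T@q["t"])
# cap fit, two views
P={n:get_image(n) for n in("scene","side")}
g=dict(yellow=(.591,.359),red=(.52,.22),blue=(.433,.252),green=(.666,.205))
hue=dict(yellow=[(20,35)],red=[(0,8),(172,180)],blue=[(105,120)],green=[(50,80)])
for k,(x,y) in g.items():
    obs=[]
    for c in P:
        u,v=proj(P[c],(x,y,.0545)); hsv=cv2.cvtColor(P[c]["color"],cv2.COLOR_BGR2HSV)
        m=sum(((hsv[...,0]>=a)&(hsv[...,0]<=b)) for a,b in hue[k]).astype(bool)&(hsv[...,1]>130)
        yy,xx=np.mgrid[:400,:640]; m&=(abs(xx-u)<11)&(abs(yy-v)<11)
        cc=np.array([xx[m].mean(),yy[m].mean()]);obs.append((c,cc,m.sum()))
        print(k,c,cc,m.sum(),onz(P[c],*cc,.055))
    r=least_squares(lambda X:np.concatenate([proj(P[c],X)-o for c,o,_ in obs]),[x,y,.055]);print(k,r.x,r.fun)
E
```

```text
cam in tool [ 0.0814 -0.0005 -0.1424]
cam axes in tool
 [[ 0.0004 -0.9479 -0.3185]
 [ 1.      0.0004 -0.    ]
 [ 0.0002 -0.3185  0.9479]]
[[-0.9099  0.4149  0.    ]
 [ 0.4149  0.9099 -0.    ]
 [-0.     -0.     -1.    ]]
scene [-0.1675  0.5852  0.6703]
side [0.6117 1.1222 0.9845]
yellow scene [201.9882 239.0353] 85 [0.5874 0.3589 0.055 ]
yellow side [308.8594 286.1406] 64 [0.5924 0.3593 0.055 ]
yellow [0.5922 0.3571 0.0515] [ 0.091  -0.1847  0.0642  0.2147]
red scene [268.3171 230.0244] 82 [0.523  0.2174 0.055 ]
red side [331.24 245.42] 50 [0.5277 0.2167 0.055 ]
red [0.5273 0.2147 0.0518] [ 0.1254 -0.2579  0.0757  0.32  ]
blue scene [276.7143 256.2637] 91 [0.4312 0.2512 0.055 ]
blue side [365.8837 254.1628] 43 [0.4351 0.2511 0.055 ]
blue [0.4345 0.2491 0.052 ] [ 0.0831 -0.1696  0.0603  0.2235]
green scene [245.2453 201.4906] 53 [0.6646 0.2032 0.055 ]
green side [280.3235 241.9706] 34 [0.6692 0.2013 0.055 ]
green [0.6691 0.2005 0.0526] [ 0.1734 -0.3588  0.0857  0.4077]
```

```bash
python3 -m jog '[[[-0.3,-0.029,-0.02,0,0,-24.5],[-0.3,-0.029,-0.02,0,0,-24.5],[-0.3,-0.029,-0.02,0,0,-24.5],[-0.3,-0.029,-0.02,0,0,-24.5],[-0.3,-0.029,-0.02,0,0,-24.5],[-0.3,-0.029,-0.02,0,0,-24.5],[-0.3,-0.029,-0.02,0,0,-24.5],[-0.3,-0.029,-0.02,0,0,-24.5]]]' 0.65 40; python3 - <<'E'
from h import *
np.set_printoptions(precision=4,suppress=True)
s=sense();print(s["tcp_pos"],s["width"],s["joint_pos"]);print(Ro.from_rotvec(s["tool_rot"]).as_matrix())
p=get_image("wrist");cv2.imwrite("pics/w1.png",p["color"])
for n,x in dict(y=(.591,.358),r=(.526,.216),b=(.434,.2505),g=(.668,.202),pl=(.44,.336),pu=(.517,.301)).items(): print(n,proj(p,(*x,.069)),proj(p,(*x,0)))
E
```

```text
clock: 2.17
tcp_pos: [0.5141, 0.3921, 0.2515]
tool_rot: [0.006, 3.139, -0.001]
wrist_force: [-0.0, 0.1, -0.4]
width: 0.056
[0.5141 0.3921 0.2515] 0.05598059924913871 [ 0.6526  0.3966  0.1158  1.2888 -0.0019  0.6566]
[[-1.      0.004   0.0021]
 [ 0.004   1.     -0.0007]
 [-0.0021 -0.0007 -1.    ]]
y [288.4992 241.8922] [293.1752 218.3039]
r [149.1659 185.3969] [176.6548 169.7587]
b [169.1264  91.616 ] [195.2987  91.1369]
g [157.7953 301.6969] [181.2393 270.714 ]
pl [260.0567  97.9255] [270.2838  96.3508]
pu [230.5122 176.6854] [244.9302 162.3506]
```

View pics/w1.png

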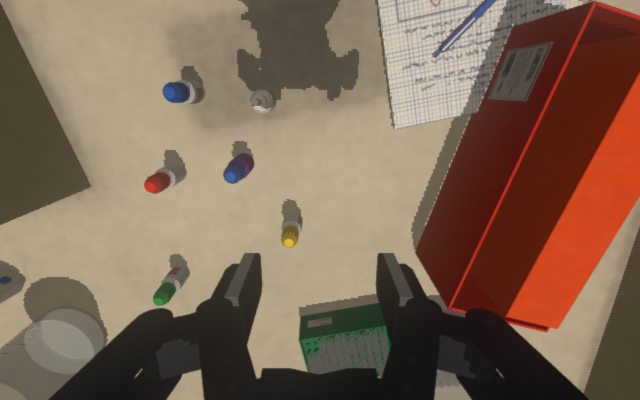

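The predicted positions match the wrist view: yellow cap (289,243), red (153,184), blue (173,91), green (161,300).

```bash
python3 -m jog '[[[-0.038,-0.017,0,0,0,0],[-0.077,-0.034,0.01,0,0,0],[-0.077,-0.034,0.05,0,0,0],[-0.077,-0.034,0.09,0,0,0],[-0.077,-0.034,0.13,0,0,0],[-0.077,-0.034,0.15,0,0,0],[-0.077,-0.034,0.15,0,0,0]]]'; python3 - <<'E'
from h import *
p=get_image("wrist");cv2.imwrite("pics/w2.png",p["color"])
E
```

```text
clock: 2.8
tcp_pos: [0.5829, 0.3588, 0.0948]
tool_rot: [-0.0, -3.133, 0.008]
wrist_force: [-1.8, 0.0, -1.0]
width: 0.0554
```

View pics/w2.png

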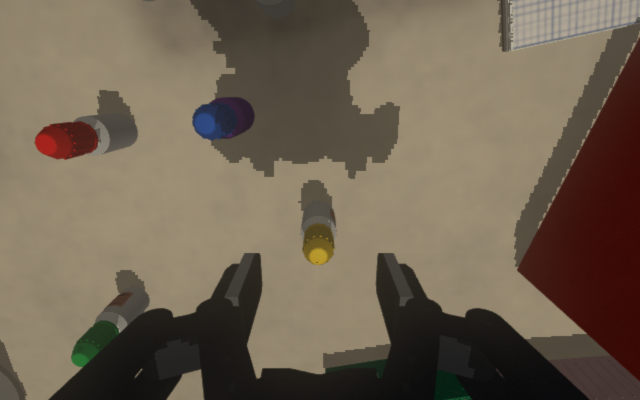

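The yellow cap (318,250) is centred between the pads, so I descend and close.

```bash
python3 -m jog '[[[0,0,0,0,0,0],[0,0,0.035,0,0,0],[0,0,0.069,0,0,0],[0,0,0.069,0,0,0],[0,0,0.069,0,0,0]]]'; python3 - <<'E'
from h import *
print(sense()["tcp_pos"],sense()["tool_rot"])
p=get_image("wrist");cv2.imwrite("pics/w3.png",p["color"]);print(proj(p,(.591,.358,.069)))
E
```

```text
clock: 3.27
tcp_pos: [0.5866, 0.3611, 0.0332]
tool_rot: [0.0, -3.141, 0.001]
wrist_force: [0.3, 0.1, -0.2]
width: 0.0555
[0.58655452 0.36113725 0.03319534] [ 1.02530488e-04 -3.14083327e+00  6.58579344e-04]
[312.34655719 320.76196205]
```

View pics/w3.png

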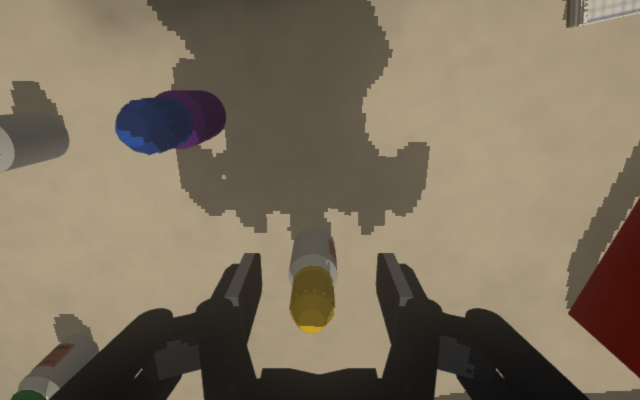

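```bash
python3 -m jog '[[[-0.005,-0.003,0.004,0,0,0],[-0.005,-0.003,0.004,0,0,0],[-0.005,-0.003,0.004,0,0,0]]]'; python3 -m jog '[[[0,0,0,0,0,0],[0,0,0,0,0,0],[0,0,0,0,0,0],[0,0,0,0,0,0],[0,0,0,0,0,0],[0,0,0,0,0,0]]]' 0 30;  python3 - <<'E'
from h import *
p=get_image("wrist");cv2.imwrite("pics/w4.png",p["color"])
E
```

```text
clock: 3.57
tcp_pos: [0.5934, 0.3585, 0.0303]
tool_rot: [0.001, 3.139, 0.002]
wrist_force: [0.9, -0.1, -0.4]
width: 0.0555
clock: 4.07
tcp_pos: [0.5921, 0.3582, 0.029]
tool_rot: [0.0, 3.141, 0.0]
wrist_force: [-0.3, -1.1, 5.6]
width: 0.0228
```

View pics/w4.png

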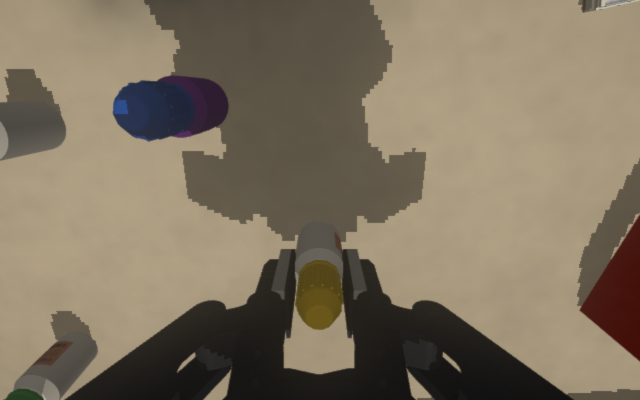

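```bash
python3 -m jog '[[[0,0,0,0,0,0],[0,0,0,0,0,0],[0,0,0,0,0,0]]]'
```

```text
clock: 4.37
tcp_pos: [0.5921, 0.3582, 0.029]
tool_rot: [0.0, 3.141, 0.0]
wrist_force: [-1.7, -1.1, 4.9]
width: 0.023
```

The pads catch only the top edge of the body (width 23 mm), so I'll regrip about 12 mm deeper.

```bash
python3 -m jog '[[[0,0,0,0,0,0],[0,0,0,0,0,0],[0,0,0,0,0,0],[0,0,0.012,0,0,0],[0,0,0.012,0,0,0]]]' 0.5;  python3 -m jog '[[[0,0,0,0,0,0],[0,0,0,0,0,0],[0,0,0,0,0,0],[0,0,0,0,0,0],[0,0,0,0,0,0],[0,0,0,0,0,0],[0,0,0,0,0,0]]]' 0 40;  python3 - <<'E'
from h import *
p=get_image("wrist");cv2.imwrite("pics/w5.png",p["color"])
E
```

```text
clock: 4.78
tcp_pos: [0.5906, 0.3573, 0.0137]
tool_rot: [-0.0, -3.139, 0.002]
wrist_force: [-0.6, -0.2, -0.2]
width: 0.0428
clock: 5.37
tcp_pos: [0.592, 0.3581, 0.0165]
tool_rot: [0.0, 3.141, 0.0]
wrist_force: [-0.3, -0.4, -0.3]
width: 0.0235
```

View pics/w5.png

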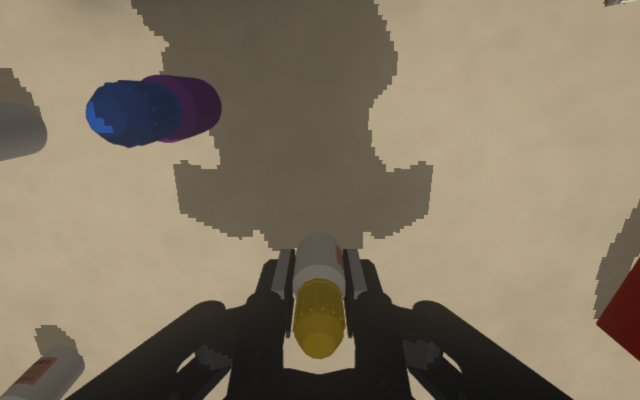

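```bash
python3 -m jog '[[[0,0,-0.02,0,0,0],[0,0,-0.06,0,0,0],[0,0,-0.10,0,0,0],[0,0,-0.14,0,0,0],[0,0,-0.18,0,0,0],[0,0,-0.22,0,0,0],[0,0,-0.25,0,0,0],[0,0,-0.25,0,0,0]]]'; python3 -m jog '[[[0.01,-0.03,0,0,0,0],[0.02,-0.065,0,0,0,0],[0.03,-0.1,0,0,0,0],[0.04,-0.135,0,0,0,0],[0.05,-0.17,0,0,0,0],[0.06,-0.205,0,0,0,0],[0.07,-0.24,0,0,0,0],[0.08,-0.275,0,0,0,0]]]';python3 -m jog '[[[0.01,-0.035,0,0,0,0],[0.02,-0.07,0,0,0,0],[0.03,-0.105,0,0,0,0],[0.04,-0.14,0,0,0,0],[0.05,-0.175,0,0,0,0],[0.06,-0.21,0,0,0,0],[0.06,-0.225,0,0,0,0],[0.06,-0.225,0,0,0,0]]]'; python3 - <<'E'
from h import *
p=get_image("wrist");cv2.imwrite("pics/w6.png",p["color"])
E
```

```text
clock: 6.08
tcp_pos: [0.5945, 0.3597, 0.275]
tool_rot: [0.0, 3.131, 0.01]
wrist_force: [0.3, -1.2, 0.6]
width: 0.0232
clock: 6.75
tcp_pos: [0.5109, 0.0816, 0.2662]
tool_rot: [-0.0, 3.141, -0.0]
wrist_force: [1.8, -1.6, 0.1]
width: 0.0233
clock: 7.42
tcp_pos: [0.4511, -0.1449, 0.2663]
tool_rot: [0.007, 3.141, -0.002]
wrist_force: [0.7, 0.3, -0.9]
width: 0.0232
```

View pics/w6.png

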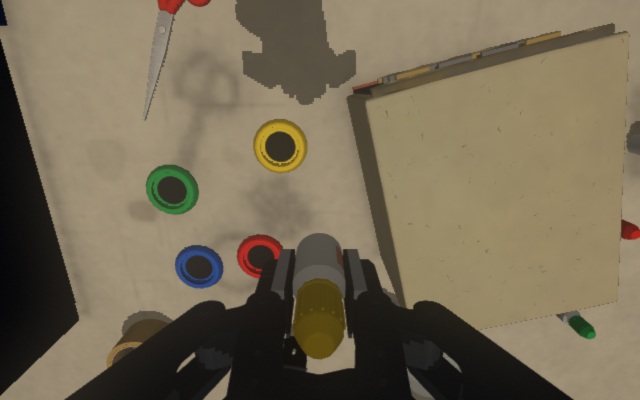

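All four holders show: yellow (280,146), green (172,189), blue (199,266), red (260,256, partly hidden). Now I'll fit them.

```bash
cat >> h.py <<'E'
HUE=dict(yellow=[(20,33)],red=[(0,8),(172,180)],blue=[(105,122)],green=[(45,85)])
def holder(p,k,x,y,win=38):
    hsv=cv2.cvtColor(p["color"],cv2.COLOR_BGR2HSV);u,v=proj(p,(x,y,.005))
    m=sum(((hsv[...,0]>=a)&(hsv[...,0]<=b)) for a,b in HUE[k]).astype(bool)&(hsv[...,1]>140)
    yy,xx=np.mgrid[:400,:640]; m&=(abs(xx-u)<win)&(abs(yy-v)<win)
    n,l,st,_=cv2.connectedComponentsWithStats(m.astype(np.uint8)); i=1+np.argmax(st[1:,4]); ys,xs=np.nonzero(l==i)
    def cen(pts):
        M=cv2.moments(cv2.convexHull(np.float32(pts)));return np.array([M["m10"]/M["m00"],M["m01"]/M["m00"]]),M["m00"]
    o,A=cen(np.c_[xs,ys]); t=np.linspace(0,2*np.pi,60)
    def mod(X): return cen([proj(p,(X[0]+r*np.cos(a),X[1]+r*np.sin(a),z)) for r,z in((.034,0),(.03,.01)) for a in t])
    r=least_squares(lambda X:mod(X)[0]-o,[x,y],diff_step=1e-3)
    return r.x,o,A,mod(r.x)[1]
E
python3 - <<'E'
from h import *
np.set_printoptions(precision=4,suppress=True)
p=get_image("wrist");print(sense()["tcp_pos"])
for k,u,v in(("yellow",280,146),("red",260,256),("blue",199,266),("green",172,189)):
    X=onz(p,u,v,.005); print(k,*holder(p,k,X[0],X[1]))
E
```

```text
[ 0.4515 -0.1422  0.2662]
yellow [ 0.4367 -0.1942] [278.2952 145.5387] 2216.0 2319.355456000543
red [ 0.5882 -0.2304] [256.8015 254.6423] 1389.0 1706.2113733950537
blue [ 0.6091 -0.3171] [196.2998 268.2793] 1261.5 1668.5789105618605
green [ 0.5179 -0.3332] [175.8422 207.4477] 103.5 1987.7035439119209
```

```bash
python3 -m jog '[[[0.007,-0.026,0,0,0,0],[0.0145,-0.052,0,0,0,0],[0.0145,-0.052,0.04,0,0,0],[0.0145,-0.052,0.08,0,0,0],[0.0145,-0.052,0.12,0,0,0],[0.0145,-0.052,0.16,0,0,0],[0.0145,-0.052,0.19,0,0,0],[0.0145,-0.052,0.2,0,0,0]]]';python3 -m jog '[[[0,0,0,0,0,0],[0,0,0,0,0,0]]]'; python3 - <<'E'
from h import *
p=get_image("wrist");cv2.imwrite("pics/w7.png",p["color"])
print(sense()["tcp_pos"])
for z in (0.003,.01):
  c=p["color"].copy()
print(holder(p,"yellow",.437,-.194,150), proj(p,(.437,-.194,.003)))
E
```

```text
clock: 8.18
tcp_pos: [0.4342, -0.1911, 0.062]
tool_rot: [0.003, -3.135, -0.005]
wrist_force: [-0.5, 0.4, 0.7]
width: 0.023
clock: 8.35
tcp_pos: [0.4379, -0.1933, 0.067]
tool_rot: [-0.002, 3.142, 0.0]
wrist_force: [-0.4, 0.7, 1.0]
width: 0.0231
[ 0.43886327 -0.19393822  0.06800235]
(array([ 0.43583445, -0.19388221]), array([318.73922496, 210.59090692]), 6976.0, 7351.4680530251935) [318.56539179 215.41621552]
```

View pics/w7.png

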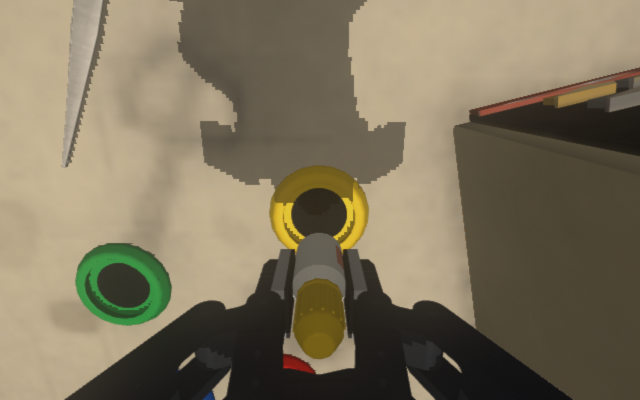

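```bash
python3 -m jog '[[[0,0,0.02,0,0,0],[0,0,0.035,0,0,0],[0,0,0.043,0,0,0],[0,0,0.046,0,0,0],[0,0,0.046,0,0,0],[0,0,0.046,0,0,0]]]'; python3 - <<'E'
from h import *
p=get_image("side");cv2.imwrite("pics/s8.png",p["color"])
p=get_image("wrist");cv2.imwrite("pics/w8.png",p["color"])
print(sense()["tcp_pos"],sense()["wrist_force"])
E
```

```text
clock: 8.9
tcp_pos: [0.4382, -0.1943, 0.0214]
tool_rot: [0.0, 3.14, -0.001]
wrist_force: [0.1, 1.0, -0.0]
width: 0.0228
[ 0.43813941 -0.19431062  0.02136184] [-0.07178599  0.23795555  1.52669506]
```

View pics/w8.png

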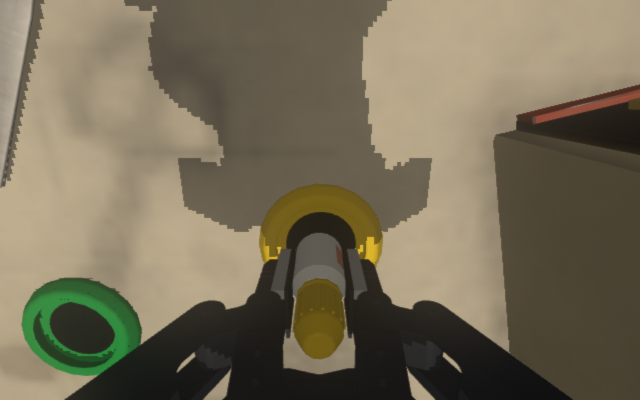

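```bash
python3 -m jog '[[[0,0,0.001,0,0,0],[0,0,0.001,0,0,0]]]';  python3 -m jog '[[[0,0,0,0,0,0],[0,0,0,0,0,0],[0,0,0,0,0,0],[0,0,0,0,0,0],[0,0,0,0,0,0]]]' 0.6; python3 - <<'E'
from h import *
p=get_image("wrist");cv2.imwrite("pics/w9.png",p["color"])
E
```

```text
clock: 9.17
tcp_pos: [0.4376, -0.1941, 0.0197]
tool_rot: [0.0, 3.141, -0.001]
wrist_force: [-0.0, -0.1, -0.3]
width: 0.023
clock: 9.58
tcp_pos: [0.4372, -0.1939, 0.0193]
tool_rot: [-0.0, -3.142, -0.0]
wrist_force: [-0.2, -0.8, -0.2]
width: 0.0512
```

View pics/w9.png

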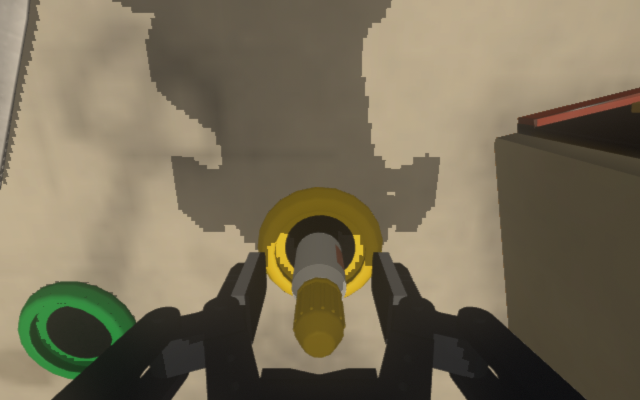

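```bash
python3 -m jog '[[[0,0,-0.03,0,0,0],[0,0,-0.07,0,0,0],[0,0,-0.11,0,0,0],[0,0,-0.15,0,0,0],[0,0,-0.19,0,0,0],[0,0,-0.23,0,0,0],[0.03,0,-0.25,0,0,0],[0.03,0,-0.25,0,0,0]]]';python3 -m jog '[[[0,0,0,0,0,0],[0,0,0,0,0,0]]]'; python3 - <<'E'
from h import *
np.set_printoptions(precision=4,suppress=True)
p=get_image("wrist");cv2.imwrite("pics/w10.png",p["color"])
print(sense()["tcp_pos"])
c=p["color"].copy()
for k,x in dict(yellow=(.437,-.194),red=(.59,-.23),blue=(.607,-.317),green=(.493,-.34)).items():
    try:
        X,o,A,B=holder(p,k,*x,45); print(k,X,o,A,B)
        for r,z in((.034,0),(.03,.01)):
            cv2.polylines(c,[np.int32([proj(p,(X[0]+r*np.cos(a),X[1]+r*np.sin(a),z)) for a in np.linspace(0,6.28,60)])],1,(255,0,255),1)
    except Exception as e: print(k,e)
cv2.imwrite("pics/w10.png",c)
E
```

```text
clock: 10.3
tcp_pos: [0.4066, -0.1947, 0.2745]
tool_rot: [0.001, 3.137, -0.005]
wrist_force: [1.1, 0.5, -1.1]
width: 0.0512
clock: 10.47
tcp_pos: [0.4072, -0.1939, 0.2687]
tool_rot: [-0.001, -3.142, -0.0]
wrist_force: [0.2, -0.5, -0.4]
width: 0.0513
[ 0.407  -0.1936  0.2681]
yellow [ 0.437  -0.1939] [319.0435 179.3908] 1969.0 2072.3447719465476
red [ 0.5904 -0.2274] [295.7906 282.552 ] 1452.0 1554.2564535094425
blue [ 0.5975 -0.3403] [218.0697 286.9782] 76.5 1555.7304809838533
green [ 0.5186 -0.3273] [221.9713 237.1897] 58.0 1783.125696820789
```

View pics/w10.png

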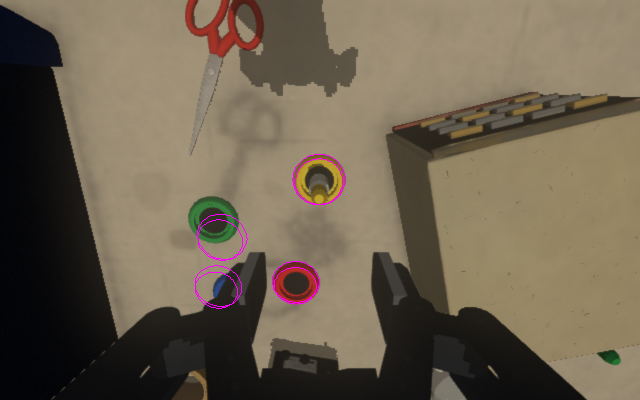

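Yellow stands in its holder (319,180), and the red holder sits at (0.590, -0.227). Next is the red bottle.

```bash
python3 -m jog '[[[-0.01,0.035,0,0,0,0],[-0.02,0.073,0,0,0,0],[-0.03,0.112,0,0,0,0],[-0.04,0.15,0,0,0,0],[-0.05,0.188,0,0,0,0],[-0.06,0.226,0,0,0,0],[-0.07,0.264,0,0,0,0],[-0.08,0.30,0,0,0,0]]]' ;python3 -m jog '[[[-0.01,0.035,0,0,0,0],[-0.02,0.07,0,0,0,0],[-0.029,0.1,0,0,0,0],[-0.029,0.11,0.04,0,0,0],[-0.029,0.11,0.08,0,0,0],[-0.029,0.11,0.08,0,0,0],[-0.029,0.11,0.08,0,0,0]]]'; cat > bot.py <<'E'
import sys
from h import *
np.set_printoptions(precision=4,suppress=True)
pic=sys.argv[1]
p=get_image("wrist");c=p["color"].copy();hsv=cv2.cvtColor(c,cv2.COLOR_BGR2HSV);print(sense()["tcp_pos"])
G=dict(yellow=(.592,.358),red=(.526,.216),blue=(.434,.2505),green=(.668,.202))
for k in sys.argv[2:]:
    x,y=G[k];u,v=proj(p,(x,y,.055))
    m=sum(((hsv[...,0]>=a)&(hsv[...,0]<=b)) for a,b in HUE[k]).astype(bool)&(hsv[...,1]>140)
    yy,xx=np.mgrid[:400,:640]; m&=(abs(xx-u)<35)&(abs(yy-v)<35)
    ys,xs=np.nonzero(m)
    def cen(pts):
        M=cv2.moments(cv2.convexHull(np.float32(pts)));return np.array([M["m10"]/M["m00"],M["m01"]/M["m00"]]),M["m00"]
    o,A=cen(np.c_[xs,ys]);t=np.linspace(0,6.28,40)
    pts=lambda X:[proj(p,(X[0]+.0095*np.cos(a),X[1]+.0095*np.sin(a),z)) for z in(.04,.067) for a in t]
    r=least_squares(lambda X:cen(pts(X))[0]-o,[x,y],diff_step=1e-3)
    print(k,r.x,o,A,cen(pts(r.x))[1]);cv2.polylines(c,[cv2.convexHull(np.int32(pts(r.x)))],1,(255,0,255),1)
cv2.imwrite(pic,c)
E
python3 bot.py pics/w11.png red blue green
```

```text
clock: 11.18
tcp_pos: [0.487, 0.1085, 0.2674]
tool_rot: [0.001, -3.139, 0.001]
wrist_force: [1.4, -1.4, -0.1]
width: 0.0515
clock: 11.77
tcp_pos: [0.5136, 0.2154, 0.1859]
tool_rot: [0.001, -3.134, 0.005]
wrist_force: [0.2, 0.2, 0.2]
width: 0.0511
[0.5156 0.2158 0.1886]
red [0.5266 0.2157] [320.1706 203.7219] 404.5 548.6235407174099
blue [0.4337 0.249 ] [362.8477  93.1869] 226.5 574.0640348218149
green [0.6804 0.2007] [305.2667 344.1833] 40.0 563.8484066999517
```

View pics/w11.png

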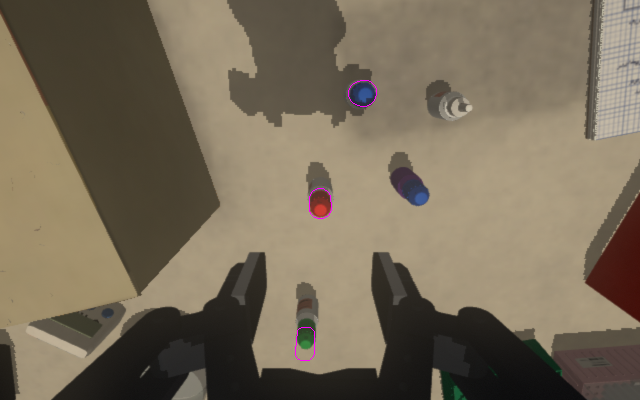

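The red cap (320,204) fits well at (0.5265, 0.216).

```bash
python3 -m jog '[[[-0.0105,0,0.03,0,0,0],[-0.0105,0,0.07,0,0,0],[-0.0105,0,0.09,0,0,0],[-0.0105,0,0.1,0,0,0],[-0.0105,0,0.1,0,0,0],[-0.0105,0,0.1,0,0,0]]]'; python3 bot.py pics/w12.png red
```

```text
clock: 12.32
tcp_pos: [0.5283, 0.2163, 0.0913]
tool_rot: [0.001, 3.139, 0.001]
wrist_force: [0.1, 0.3, -0.5]
width: 0.0514
[0.5288 0.2166 0.0919]
red [0.526  0.2155] [318.3476 230.7783] 1017.0 1312.2682378480677
```

View pics/w12.png

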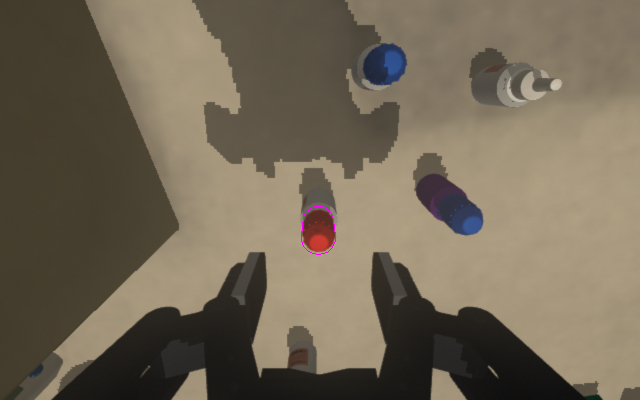

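```bash
python3 -m jog '[[[0.001,-0.001,0.03,0,0,0],[0.001,-0.001,0.055,0,0,0],[0.001,-0.001,0.068,0,0,0],[0.001,-0.001,0.073,0,0,0],[0.001,-0.001,0.073,0,0,0],[0.001,-0.001,0.073,0,0,0]]]'; python3 -m jog '[[[0,0,0,0,0,0],[0,0,0,0,0,0],[0,0,0,0,0,0],[0,0,0,0,0,0],[0,0,0,0,0,0],[0,0,0,0,0,0],[0,0,0,0,0,0]]]' 0 40; python3 - <<'E'
from h import *
p=get_image("wrist");cv2.imwrite("pics/w13.png",p["color"])
E
```

```text
clock: 12.87
tcp_pos: [0.5273, 0.2157, 0.0181]
tool_rot: [0.0, 3.139, 0.002]
wrist_force: [-0.2, 0.5, 0.3]
width: 0.0515
clock: 13.45
tcp_pos: [0.5271, 0.2156, 0.0179]
tool_rot: [0.0, 3.139, 0.002]
wrist_force: [-0.4, 0.0, 5.6]
width: 0.023
```

View pics/w13.png

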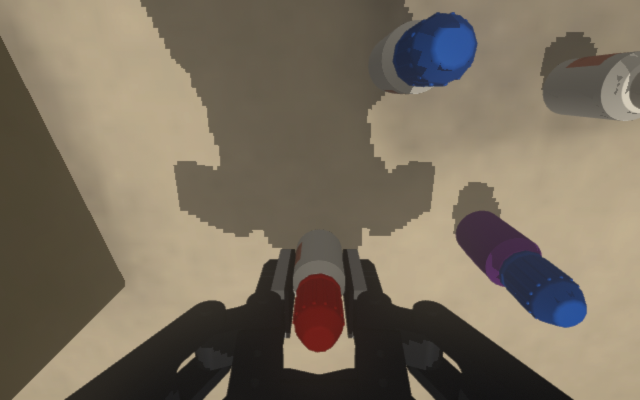

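```bash
python3 -m jog '[[[0,0,-0.02,0,0,0],[0,0,-0.06,0,0,0],[0,0,-0.10,0,0,0],[0,0,-0.14,0,0,0],[0,0,-0.18,0,0,0],[0,0,-0.22,0,0,0],[0,0,-0.25,0,0,0],[0,0,-0.25,0,0,0]]]'; python3 -m jog '[[[-0.005,-0.035,0,0,0,0],[-0.01,-0.074,0,0,0,0],[-0.016,-0.114,0,0,0,0],[-0.022,-0.154,0,0,0,0],[-0.028,-0.194,0,0,0,0],[-0.034,-0.234,0,0,0,0],[-0.04,-0.274,0,0,0,0],[-0.046,-0.314,0,0,0,0]]]';python3 -m jog '[[[-0.006,-0.04,0,0,0,0],[-0.012,-0.08,0,0,0,0],[-0.0175,-0.115,0,0,0,0],[-0.0175,-0.129,0,0,0,0],[-0.0175,-0.129,0,0,0,0],[-0.0175,-0.129,0,0,0,0],[-0.0175,-0.129,0,0,0,0]]]'; python3 - <<'E'
from h import *
p=get_image("wrist");cv2.imwrite("pics/w14.png",p["color"])
print(sense()["tcp_pos"],proj(p,(.5905,-.2275,.003)),proj(p,(.492,-.34,.003)))
E
```

```text
clock: 14.17
tcp_pos: [0.529, 0.2164, 0.2745]
tool_rot: [0.0, 3.13, 0.007]
wrist_force: [0.7, 0.4, 0.4]
width: 0.0229
clock: 14.83
tcp_pos: [0.5716, -0.1009, 0.2665]
tool_rot: [0.0, 3.141, -0.0]
wrist_force: [1.7, 0.8, -0.4]
width: 0.0229
clock: 15.42
tcp_pos: [0.589, -0.2268, 0.2663]
tool_rot: [0.001, -3.141, -0.001]
wrist_force: [-0.9, 0.5, 0.3]
width: 0.0228
[ 0.58912781 -0.22648533  0.26642991] [318.42473089 159.46287726] [221.62505     75.70131089]
```

View pics/w14.png

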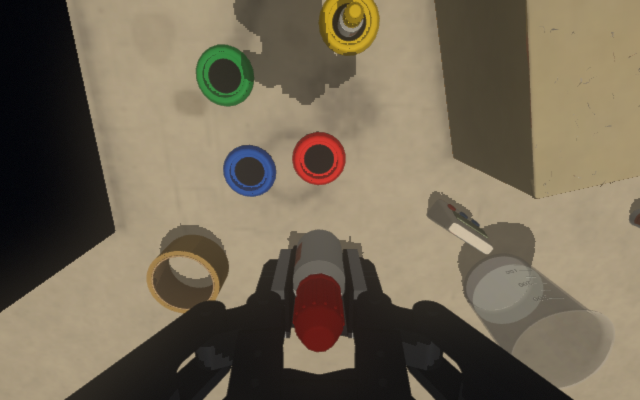

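Red holder (319,159), blue (249,171) and green (225,76) are all unobstructed here, so I fit them.

```bash
sed -i 's/hsv\[...,1\]>140)/hsv[...,1]>sat)/;s/win=38):/win=38,sat=140):/' h.py; python3 - <<'E'
from h import *
np.set_printoptions(precision=4,suppress=True)
p=get_image("wrist");c=p["color"].copy()
for k,u,v in(("red",319,159),("blue",249,171),("green",225,76)):
    X=onz(p,u,v,.005)
    for s in(90,120):print(k,*holder(p,k,X[0],X[1],36,s))
    X=holder(p,k,X[0],X[1],36,90)[0]
    for r,z in((.034,0),(.03,.01)):
            cv2.polylines(c,[np.int32([proj(p,(X[0]+r*np.cos(a),X[1]+r*np.sin(a),z)) for a in np.linspace(0,6.28,60)])],1,(255,0,255),1)
cv2.imwrite("pics/w15.png",c)
E
```

```text
red [ 0.5903 -0.2275] [318.2362 157.9725] 2189.5 2234.047749573132
red [ 0.5903 -0.2275] [318.2003 158.0069] 2163.0 2233.820708495332
blue [ 0.6064 -0.3161] [249.0335 170.2925] 1994.0 2155.022023462341
blue [ 0.6072 -0.3161] [249.038 170.913] 1875.5 2151.1547969158273
green [ 0.492  -0.3374] [224.3329  74.7098] 2713.5 2831.502843436756
green [ 0.4923 -0.3382] [223.7028  75.0182] 2487.5 2829.1280262316577
```

View pics/w15.png

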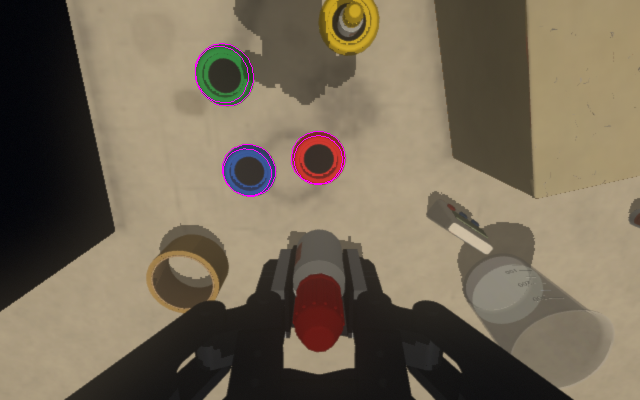

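```bash
python3 -m jog '[[[-0.001,-0.001,0.03,0,0,0],[-0.001,-0.001,0.07,0,0,0],[-0.001,-0.001,0.11,0,0,0],[-0.001,-0.001,0.15,0,0,0],[-0.001,-0.001,0.18,0,0,0],[-0.001,-0.001,0.2,0,0,0],[-0.001,-0.001,0.2,0,0,0],[-0.001,-0.001,0.2,0,0,0]]]'; python3 -m jog '[[[0,0,0.01,0,0,0],[0,0,0.025,0,0,0],[0,0,0.037,0,0,0],[0,0,0.043,0,0,0],[0,0,0.044,0,0,0],[0,0,0.044,0,0,0],[0,0,0.044,0,0,0]]]'; python3 - <<'E'
from h import *
p=get_image("wrist");cv2.imwrite("pics/w16.png",p["color"])
print(sense()["tcp_pos"],sense()["wrist_force"])
E
```

```text
clock: 16.18
tcp_pos: [0.5895, -0.2274, 0.0658]
tool_rot: [0.002, -3.139, -0.002]
wrist_force: [-0.1, -0.3, -0.1]
width: 0.023
clock: 16.77
tcp_pos: [0.5907, -0.2291, 0.023]
tool_rot: [0.0, 3.141, -0.001]
wrist_force: [0.5, -1.1, -0.4]
width: 0.0229
[ 0.59087659 -0.22922957  0.02312125] [-1.12827015  0.0519472   0.23968411]
```

View pics/w16.png

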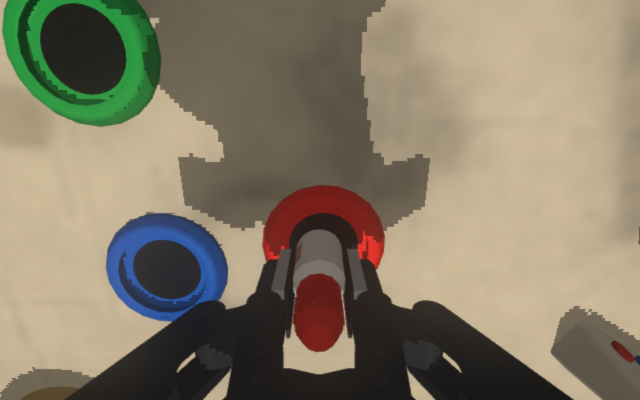

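```bash
python3 -m jog '[[[0,0.001,0.002,0,0,0],[0,0.001,0.002,0,0,0],[0,0.001,0.002,0,0,0]]]';  python3 -m jog '[[[0,0,0,0,0,0],[0,0,0,0,0,0],[0,0,0,0,0,0],[0,0,0,0,0,0],[0,0,0,0,0,0]]]' 0.6; python3 - <<'E'
from h import *
p=get_image("wrist");cv2.imwrite("pics/w17.png",p["color"])
E
```

```text
clock: 17.07
tcp_pos: [0.591, -0.2282, 0.021]
tool_rot: [0.0, 3.14, -0.001]
wrist_force: [1.0, -0.5, 2.5]
width: 0.0229
clock: 17.48
tcp_pos: [0.59, -0.2279, 0.0202]
tool_rot: [-0.0, -3.141, -0.0]
wrist_force: [-0.8, -0.2, -0.1]
width: 0.0515
```

View pics/w17.png

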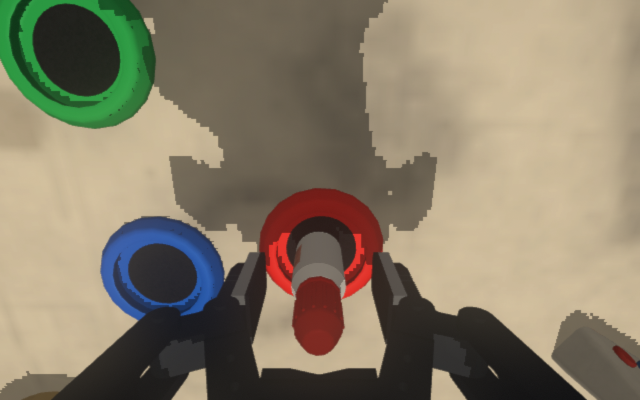

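```bash
python3 -m jog '[[[0,0,-0.03,0,0,0],[0,0,-0.07,0,0,0],[0,0,-0.11,0,0,0],[0,0,-0.15,0,0,0],[0,0,-0.19,0,0,0],[0,0,-0.23,0,0,0],[0,0,-0.25,0,0,0],[0.01,0.02,-0.25,0,0,0]]]'; python3 -m jog '[[[0.01,0.035,0,0,0,0],[0.022,0.073,0,0,0,0],[0.034,0.112,0,0,0,0],[0.046,0.15,0,0,0,0],[0.058,0.188,0,0,0,0],[0.07,0.226,0,0,0,0],[0.082,0.264,0,0,0,0],[0.094,0.30,0,0,0,0]]]' ;python3 -m jog '[[[0.012,0.038,0,0,0,0],[0.024,0.075,0,0,0,0],[0.036,0.11,0,0,0,0],[0.048,0.145,0,0,0,0],[0.052,0.157,0.04,0,0,0],[0.052,0.157,0.08,0,0,0],[0.052,0.157,0.08,0,0,0],[0.052,0.157,0.08,0,0,0]]]';python3 bot.py pics/w18.png blue
```

```text
clock: 18.2
tcp_pos: [0.5839, -0.2112, 0.2763]
tool_rot: [0.004, 3.132, -0.008]
wrist_force: [-0.9, 1.1, 1.0]
width: 0.051
clock: 18.87
tcp_pos: [0.4853, 0.0938, 0.2705]
tool_rot: [0.0, 3.141, 0.0]
wrist_force: [1.3, -0.5, 1.2]
width: 0.0509
clock: 19.53
tcp_pos: [0.4323, 0.2482, 0.1889]
tool_rot: [0.001, -3.137, 0.004]
wrist_force: [0.6, -0.5, 0.4]
width: 0.0512
[0.4342 0.2489 0.1911]
blue [0.4371 0.2503] [322.1209 193.4042] 136.5 533.8184565550182
```

View pics/w18.png

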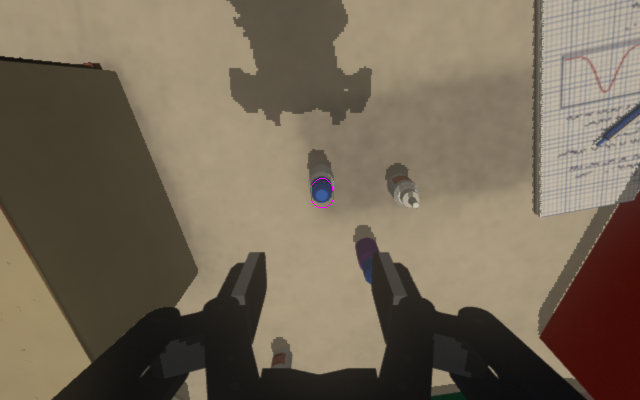

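```bash
python3 -m jog '[[[-0.001,0.001,0.03,0,0,0],[-0.001,0.001,0.07,0,0,0],[-0.001,0.001,0.09,0,0,0],[-0.001,0.001,0.1,0,0,0],[-0.001,0.001,0.1,0,0,0],[-0.001,0.001,0.1,0,0,0]]]'; python3 bot.py pics/w19.png blue
```

```text
clock: 20.08
tcp_pos: [0.437, 0.2505, 0.0923]
tool_rot: [0.002, 3.139, 0.002]
wrist_force: [0.9, 0.9, 0.2]
width: 0.0516
[0.4374 0.2509 0.0928]
blue [0.4369 0.251 ] [320.4264 233.293 ] 433.5 1299.128904985264
```

View pics/w19.png

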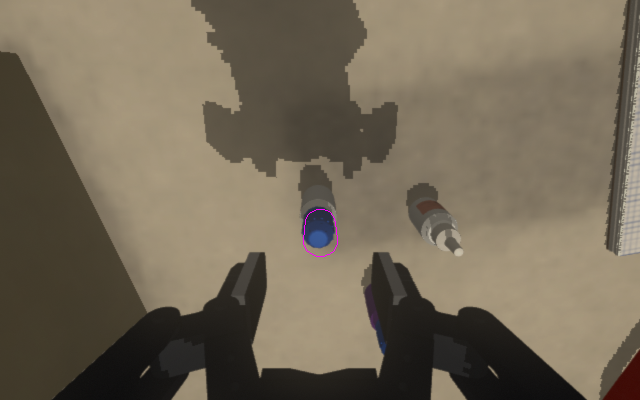

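```bash
python3 -m jog '[[[0.002,-0.001,0.03,0,0,0],[0.002,-0.001,0.055,0,0,0],[0.002,-0.001,0.068,0,0,0],[0.002,-0.001,0.074,0,0,0],[0.002,-0.001,0.074,0,0,0],[0.002,-0.001,0.074,0,0,0]]]'; python3 -m jog '[[[0,0,0,0,0,0],[0,0,0,0,0,0],[0,0,0,0,0,0],[0,0,0,0,0,0],[0,0,0,0,0,0],[0,0,0,0,0,0],[0,0,0,0,0,0]]]' 0 40; python3 - <<'E'
from h import *
p=get_image("wrist");cv2.imwrite("pics/w20.png",p["color"])
E
```

```text
clock: 20.63
tcp_pos: [0.4346, 0.2498, 0.0178]
tool_rot: [0.0, 3.14, 0.002]
wrist_force: [-0.5, 0.4, 0.2]
width: 0.0512
clock: 21.22
tcp_pos: [0.4345, 0.2498, 0.0178]
tool_rot: [0.0, 3.139, 0.002]
wrist_force: [0.3, 0.6, 6.8]
width: 0.0229
```

View pics/w20.png

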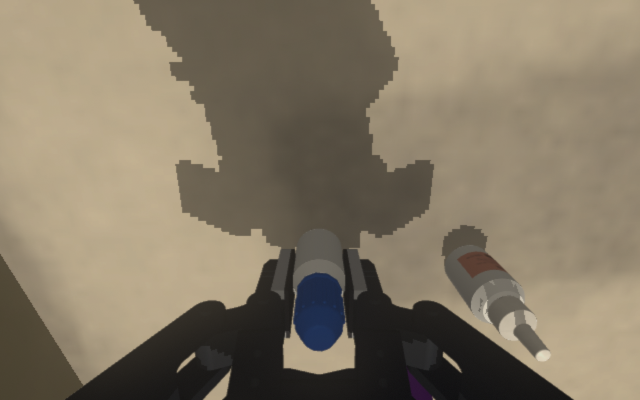

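```bash
python3 -m jog '[[[0,0,-0.02,0,0,0],[0,0,-0.06,0,0,0],[0,0,-0.10,0,0,0],[0,0,-0.14,0,0,0],[0,0,-0.18,0,0,0],[0,0,-0.22,0,0,0],[0,0,-0.25,0,0,0],[0,0,-0.25,0,0,0]]]'; python3 -m jog '[[[-0.01,-0.03,0,0,0,0],[-0.021,-0.067,0,0,0,0],[-0.032,-0.105,0,0,0,0],[-0.043,-0.143,0,0,0,0],[-0.054,-0.18,0,0,0,0],[-0.065,-0.218,0,0,0,0],[-0.076,-0.255,0,0,0,0],[-0.087,-0.29,0,0,0,0]]]';python3 -m jog '[[[-0.011,-0.037,0,0,0,0],[-0.022,-0.074,0,0,0,0],[-0.033,-0.111,0,0,0,0],[-0.044,-0.148,0,0,0,0],[-0.055,-0.185,0,0,0,0],[-0.066,-0.22,0,0,0,0],[-0.0745,-0.25,0,0,0,0],[-0.0845,-0.276,0,0,0,0]]]'; python3 -m jog '[[[0,0,0,0,0,0],[0,0,0,0,0,0]]]'; python3 - <<'E'
from h import *
p=get_image("wrist");cv2.imwrite("pics/w21.png",p["color"])
print(sense()["tcp_pos"],holder(p,"blue",.606,-.316,45,90),holder(p,"green",.492,-.3375,45,90))
E
```

```text
clock: 21.93
tcp_pos: [0.4363, 0.2508, 0.274]
tool_rot: [0.0, 3.131, 0.009]
wrist_force: [1.3, 1.5, -0.5]
width: 0.0231
clock: 22.6
tcp_pos: [0.5203, -0.0431, 0.2665]
tool_rot: [0.001, 3.141, -0.0]
wrist_force: [0.7, 0.3, -0.9]
width: 0.0228
clock: 23.27
tcp_pos: [0.6045, -0.3194, 0.266]
tool_rot: [-0.002, -3.141, 0.0]
wrist_force: [1.2, -0.0, 0.6]
width: 0.0234
clock: 23.43
tcp_pos: [0.6045, -0.3182, 0.2652]
tool_rot: [-0.004, -3.141, -0.001]
wrist_force: [0.3, 0.4, -0.6]
width: 0.0229
[ 0.60437181 -0.31697893  0.26566775] (array([ 0.60613139, -0.31530089]), array([321.22745572, 158.72004831]), 2070.0, 2242.439648976084) (array([ 0.49157404, -0.33691463]), array([302.52271102,  60.4162494 ]), 2796.0, 2957.805510049424)
```

View pics/w21.png

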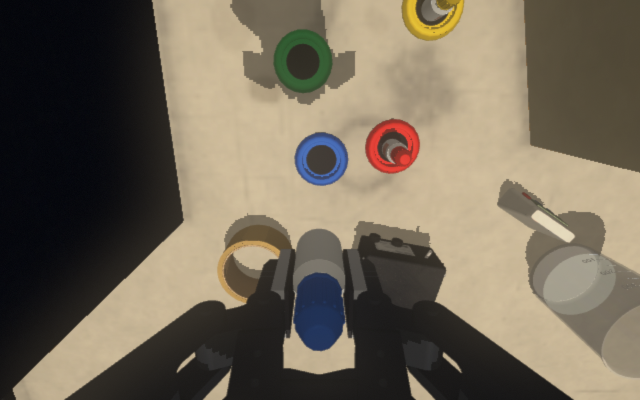

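```bash
python3 -m jog '[[[-0.002,0.001,0.03,0,0,0],[-0.002,0.001,0.07,0,0,0],[-0.002,0.001,0.11,0,0,0],[-0.002,0.001,0.15,0,0,0],[-0.002,0.001,0.18,0,0,0],[-0.002,0.001,0.2,0,0,0],[-0.002,0.001,0.2,0,0,0],[-0.002,0.001,0.2,0,0,0]]]'; python3 -m jog '[[[0,0,0.01,0,0,0],[0,0,0.025,0,0,0],[0,0,0.037,0,0,0],[0,0,0.043,0,0,0],[0,0,0.044,0,0,0],[0,0,0.044,0,0,0],[0,0,0.044,0,0,0]]]'; python3 - <<'E'
from h import *
p=get_image("wrist");cv2.imwrite("pics/w22.png",p["color"])
print(sense()["tcp_pos"],sense()["wrist_force"])
E
```

```text
clock: 24.15
tcp_pos: [0.6058, -0.3142, 0.066]
tool_rot: [0.002, -3.14, -0.002]
wrist_force: [0.1, 0.7, -0.3]
width: 0.0228
clock: 24.73
tcp_pos: [0.6072, -0.3162, 0.0231]
tool_rot: [0.0, 3.141, -0.001]
wrist_force: [-0.8, -0.1, 0.2]
width: 0.0231
[ 0.60732648 -0.3162581   0.02317028] [-0.56802222 -0.55736436 -0.87450024]
```

View pics/w22.png

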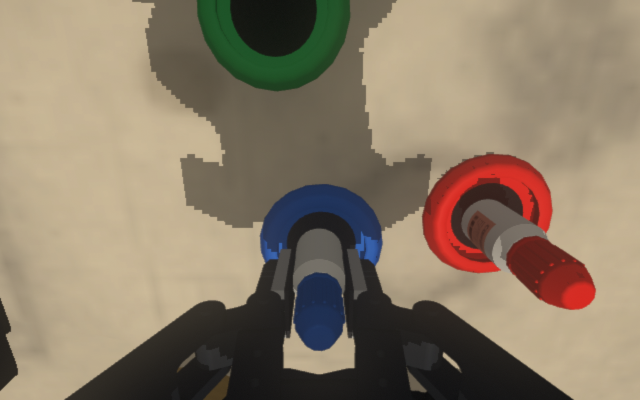

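```bash
python3 -m jog '[[[0,0,0.002,0,0,0],[0,0,0.002,0,0,0],[0,0,0.002,0,0,0]]]';  python3 -m jog '[[[0,0,0,0,0,0],[0,0,0,0,0,0],[0,0,0,0,0,0],[0,0,0,0,0,0],[0,0,0,0,0,0]]]' 0.55; python3 - <<'E'
from h import *
p=get_image("wrist");cv2.imwrite("pics/w23.png",p["color"])
E
```

```text
clock: 25.03
tcp_pos: [0.6073, -0.3163, 0.0209]
tool_rot: [0.0, 3.14, -0.001]
wrist_force: [0.8, 0.3, 0.9]
width: 0.0228
clock: 25.45
tcp_pos: [0.6066, -0.3159, 0.0202]
tool_rot: [-0.0, -3.141, -0.0]
wrist_force: [0.1, 0.2, 0.6]
width: 0.0472
```

View pics/w23.png

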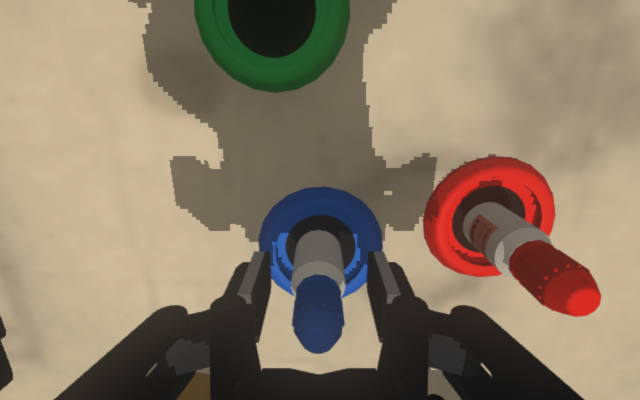

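```bash
python3 -m jog '[[[0,0,-0.03,0,0,0],[0,0,-0.07,0,0,0],[0,0,-0.11,0,0,0],[0,0,-0.15,0,0,0],[0,0,-0.19,0,0,0],[0,0,-0.23,0,0,0],[0,0,-0.25,0,0,0],[0,0.02,-0.25,0,0,0]]]'; python3 -m jog '[[[-0.004,0.035,0,0,0,0],[-0.008,0.074,0,0,0,0],[-0.012,0.114,0,0,0,0],[-0.016,0.154,0,0,0,0],[-0.02,0.194,0,0,0,0],[-0.024,0.234,0,0,0,0],[-0.028,0.274,0,0,0,0],[-0.032,0.314,0,0,0,0]]]' ;python3 -m jog '[[[-0.004,0.04,0,0,0,0],[-0.008,0.08,0,0,0,0],[-0.012,0.115,0,0,0,0],[-0.016,0.15,0,0,0,0],[-0.02,0.175,0,0,0,0],[-0.02,0.184,0,0,0,0],[-0.02,0.184,0,0,0,0]]]';python3 bot.py pics/w24.png green; python3 -c "
from h import *
p=get_image('side');print(onz(p,249,212,0),onz(p,247,184,.1))"
```

```text
clock: 26.17
tcp_pos: [0.6089, -0.2997, 0.2769]
tool_rot: [0.005, 3.133, -0.009]
wrist_force: [-0.7, 1.0, -0.4]
width: 0.0469
clock: 26.83
tcp_pos: [0.6386, 0.02, 0.2705]
tool_rot: [0.001, 3.141, 0.0]
wrist_force: [1.2, -0.4, -0.0]
width: 0.0471
clock: 27.42
tcp_pos: [0.6585, 0.2045, 0.2697]
tool_rot: [0.005, -3.141, -0.0]
wrist_force: [0.3, -0.6, -0.2]
width: 0.047
[0.6585 0.2026 0.2699]
[0.77561007 0.01217809 0.        ] [ 0.77536748 -0.00419905  0.1       ]Traceback (most recent call last):
  File "bot.py", line 14, in <module>
    o,A=cen(np.c_[xs,ys]);t=np.linspace(0,6.28,40)
        ~~~^^^^^^^^^^^^^^
  File "bot.py", line 13, in cen
    M=cv2.moments(cv2.convexHull(np.float32(pts)));return np.array([M["m10"]/M["m00"],M["m01"]/M["m00"]]),M["m00"]
                                                                    ~~~~~~~~^~~~~~~~~
ZeroDivisionError: float division by zero
```

```bash
sed -i 's/>140)/>80)/' bot.py; python3 -m jog '[[[-0.004,0,0.03,0,0,0],[-0.009,0,0.06,0,0,0],[-0.009,0,0.08,0,0,0],[-0.009,0,0.08,0,0,0],[-0.009,0,0.08,0,0,0]]]';python3 bot.py pics/w24.png green
```

```text
clock: 27.93
tcp_pos: [0.667, 0.1999, 0.1896]
tool_rot: [-0.004, -3.139, 0.002]
wrist_force: [0.7, 1.2, 0.1]
width: 0.0469
[0.668  0.2006 0.1914]
green [0.6676 0.2013] [321.0036 188.4687] 412.5 529.6763837449253
```

View pics/w24.png

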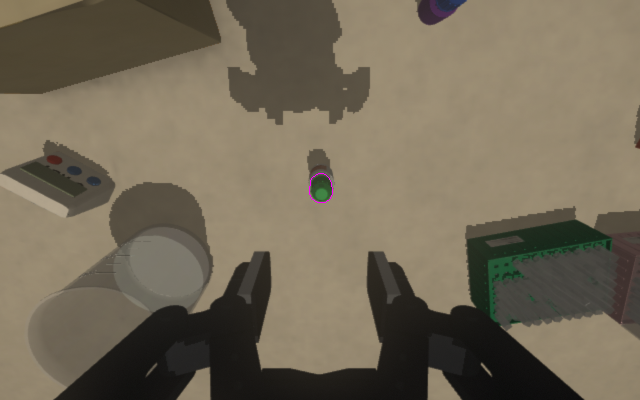

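The green cap (321,188) sits at (0.6676, 0.2013), directly under the tool, and the beaker is well clear to the left.

```bash
python3 -m jog '[[[0,0.001,0.03,0,0,0],[0,0.001,0.07,0,0,0],[0,0.001,0.09,0,0,0],[0,0.001,0.1,0,0,0],[0,0.001,0.1,0,0,0],[0,0.001,0.1,0,0,0]]]'; python3 bot.py pics/w25.png green
```

```text
clock: 28.48
tcp_pos: [0.669, 0.2031, 0.0924]
tool_rot: [0.001, 3.139, 0.001]
wrist_force: [0.1, 0.5, 0.5]
width: 0.0468
[0.6696 0.2033 0.0931]
green [0.6669 0.2012] [316.569  230.2718] 1032.5 1296.9815265033394
```

View pics/w25.png

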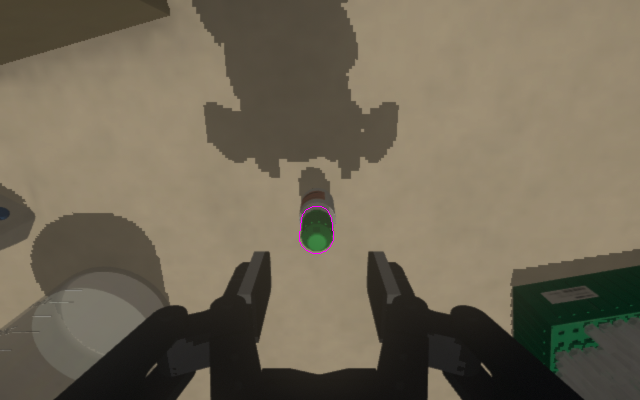

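```bash
python3 -m jog '[[[0.002,-0.002,0.03,0,0,0],[0.002,-0.002,0.055,0,0,0],[0.002,-0.002,0.068,0,0,0],[0.002,-0.002,0.074,0,0,0],[0.002,-0.002,0.074,0,0,0],[0.002,-0.002,0.074,0,0,0]]]'; python3 -m jog '[[[0,0,0,0,0,0],[0,0,0,0,0,0],[0,0,0,0,0,0],[0,0,0,0,0,0],[0,0,0,0,0,0],[0,0,0,0,0,0],[0,0,0,0,0,0]]]' 0 40; python3 - <<'E'
from h import *
p=get_image("wrist");cv2.imwrite("pics/w26.png",p["color"])
E
```

```text
clock: 29.03
tcp_pos: [0.6669, 0.2014, 0.0178]
tool_rot: [0.0, 3.14, 0.001]
wrist_force: [-0.1, -0.3, 0.0]
width: 0.047
clock: 29.62
tcp_pos: [0.6672, 0.2015, 0.0182]
tool_rot: [0.0, 3.139, 0.002]
wrist_force: [0.4, -0.3, 7.1]
width: 0.0231
```

View pics/w26.png

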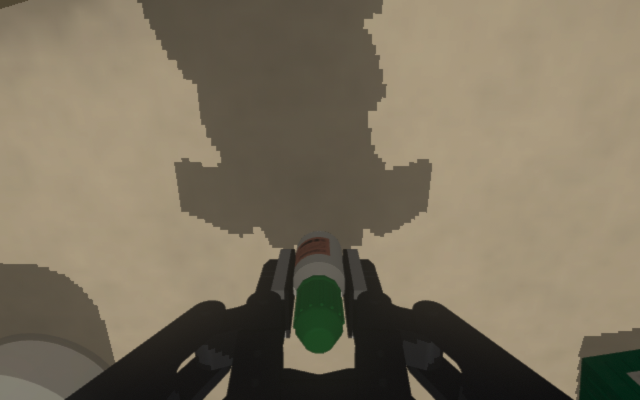

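```bash
python3 -m jog '[[[0,0,-0.02,0,0,0],[0,0,-0.06,0,0,0],[0,0,-0.10,0,0,0],[0,0,-0.14,0,0,0],[0,0,-0.18,0,0,0],[0,0,-0.22,0,0,0],[0,0,-0.25,0,0,0],[0,0,-0.25,0,0,0]]]'; python3 -m jog '[[[0.01,-0.03,0,0,0,0],[0.022,-0.067,0,0,0,0],[0.034,-0.105,0,0,0,0],[0.046,-0.142,0,0,0,0],[0.058,-0.178,0,0,0,0],[0.07,-0.215,0,0,0,0],[0.082,-0.252,0,0,0,0],[0.094,-0.29,0,0,0,0]]]';python3 -m jog '[[[0.012,-0.037,0,0,0,0],[0.024,-0.074,0,0,0,0],[0.036,-0.111,0,0,0,0],[0.048,-0.148,0,0,0,0],[0.06,-0.185,0,0,0,0],[0.072,-0.22,0,0,0,0],[0.081,-0.24,0,0,0,0],[0.081,-0.2485,0,0,0,0]]]'; python3 -m jog '[[[0,0,0,0,0,0],[0,0,0,0,0,0]]]'; python3 - <<'E'
from h import *
p=get_image("wrist");cv2.imwrite("pics/w27.png",p["color"])
print(sense()["tcp_pos"],holder(p,"green",.492,-.3375,45,90))
E
```

```text
clock: 30.33
tcp_pos: [0.6688, 0.2019, 0.2753]
tool_rot: [0.0, 3.13, 0.006]
wrist_force: [0.6, -0.4, 0.5]
width: 0.023
clock: 31.0
tcp_pos: [0.5708, -0.0903, 0.2665]
tool_rot: [-0.0, 3.141, -0.0]
wrist_force: [0.9, -1.7, -0.4]
width: 0.0228
clock: 31.67
tcp_pos: [0.4887, -0.3405, 0.2663]
tool_rot: [-0.007, -3.141, 0.002]
wrist_force: [0.7, -0.1, 0.6]
width: 0.0228
clock: 31.83
tcp_pos: [0.4909, -0.3371, 0.2662]
tool_rot: [0.001, 3.141, 0.001]
wrist_force: [0.3, 0.7, -0.9]
width: 0.023
[ 0.49110634 -0.33647528  0.26624765] (array([ 0.49255625, -0.33673708]), array([319.22330097, 158.37382587]), 2111.5, 2233.9642915481236)
```

View pics/w27.png

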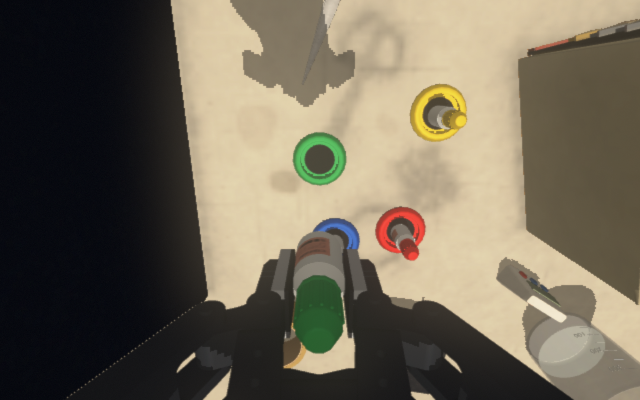

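```bash
python3 -m jog '[[[-0.001,0,0.03,0,0,0],[-0.001,0,0.07,0,0,0],[-0.001,0,0.11,0,0,0],[-0.001,0,0.15,0,0,0],[-0.001,0,0.18,0,0,0],[-0.001,0,0.2,0,0,0],[-0.001,0,0.2,0,0,0],[-0.001,0,0.2,0,0,0]]]'; python3 -m jog '[[[0,0,0.01,0,0,0],[0,0,0.025,0,0,0],[0,0,0.037,0,0,0],[0,0,0.043,0,0,0],[0,0,0.044,0,0,0],[0,0,0.044,0,0,0],[0,0,0.044,0,0,0]]]'; python3 - <<'E'
from h import *
p=get_image("wrist");cv2.imwrite("pics/w28.png",p["color"])
print(sense()["tcp_pos"],sense()["wrist_force"])
E
```

```text
clock: 32.55
tcp_pos: [0.4916, -0.3355, 0.0657]
tool_rot: [0.003, -3.14, -0.003]
wrist_force: [-0.1, 0.0, 0.7]
width: 0.0228
clock: 33.13
tcp_pos: [0.4922, -0.3378, 0.023]
tool_rot: [0.0, 3.141, -0.001]
wrist_force: [0.9, 0.3, 0.6]
width: 0.0227
[ 0.49227527 -0.33783097  0.02310024] [-0.20358102 -0.85055251 -0.43005424]
```

View pics/w28.png

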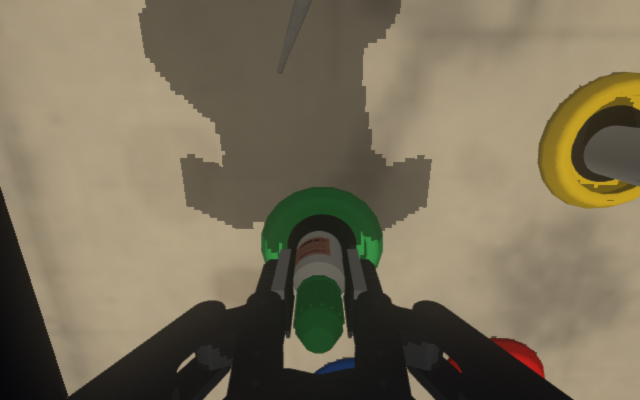

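```bash
python3 -m jog '[[[0,0,0.002,0,0,0],[0,0,0.002,0,0,0],[0,0,0.002,0,0,0]]]';  python3 -m jog '[[[0,0,0,0,0,0],[0,0,0,0,0,0],[0,0,0,0,0,0],[0,0,0,0,0,0],[0,0,0,0,0,0]]]' 0.6; python3 -m jog '[[[0,0,-0.03,0,0,0],[0,0,-0.07,0,0,0],[0,0,-0.11,0,0,0],[0,0,-0.15,0,0,0],[0,0,-0.19,0,0,0],[0,0,-0.23,0,0,0],[0.02,0.03,-0.25,0,0,0],[0.04,0.06,-0.25,0,0,0]]]'; python3 -m jog '[[[0.01,0,0,0,0,0],[0.01,0,0,0,0,0],[0.01,0,0,0,0,0]]]'; python3 - <<'E'
from h import *
p=get_image("wrist");cv2.imwrite("pics/w29.png",p["color"])
p=get_image("side");cv2.imwrite("pics/s29.png",p["color"])
p=get_image("scene");cv2.imwrite("pics/c29.png",p["color"])
print(sense()["tcp_pos"],sense()["wrist_force"])
E
```

```text
clock: 33.43
tcp_pos: [0.4924, -0.338, 0.0212]
tool_rot: [0.0, 3.14, -0.002]
wrist_force: [-0.5, -0.8, 4.5]
width: 0.0233
clock: 33.85
tcp_pos: [0.4915, -0.3373, 0.0201]
tool_rot: [-0.0, -3.141, -0.0]
wrist_force: [0.2, 0.3, -0.5]
width: 0.0515
clock: 34.52
tcp_pos: [0.4544, -0.2792, 0.2755]
tool_rot: [0.003, 3.134, -0.007]
wrist_force: [0.5, 1.3, 0.9]
width: 0.0509
clock: 34.77
tcp_pos: [0.4417, -0.2775, 0.2704]
tool_rot: [0.0, 3.141, -0.001]
wrist_force: [0.4, -0.8, -0.4]
width: 0.0508
[ 0.44220555 -0.27798556  0.26967905] [ 0.67192461 -0.95899391  0.07111271]
```

View pics/w29.png

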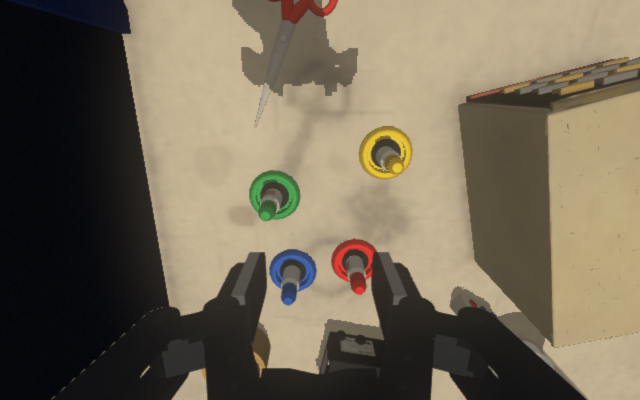

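View pics/s29.png

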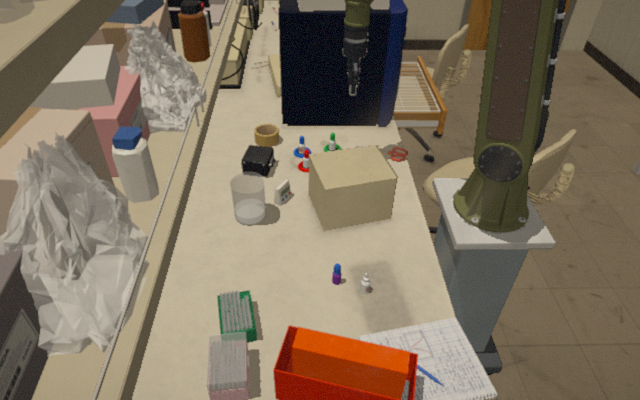

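All four bottles stand in their own holders: yellow (390,155), green (270,200), blue (290,280), red (355,270). The plain bottle (366,284) and timer (283,191) haven't moved in the side view. One numeric check before I hand in.

```bash
python3 - <<'E'
from h import *
p=get_image("wrist");c=p["color"].copy()
for x,y in((.437,-.194),(.590,-.2275),(.606,-.3155),(.492,-.337)):
    for r,z in((.012,.003),(.0095,.072)):
        cv2.polylines(c,[np.int32([proj(p,(x+r*np.cos(a),y+r*np.sin(a),z)) for a in np.linspace(0,6.28,40)])],1,(255,0,255),1)
cv2.imwrite("pics/w30.png",cv2.resize(c[110:320,230:430],(800,840))[:600])
cv2.imwrite("pics/w30.png",cv2.resize(c[110:320,230:430],None,fx=2.8,fy=2.8))
E
```

```text
(no output)
```

View pics/w30.png

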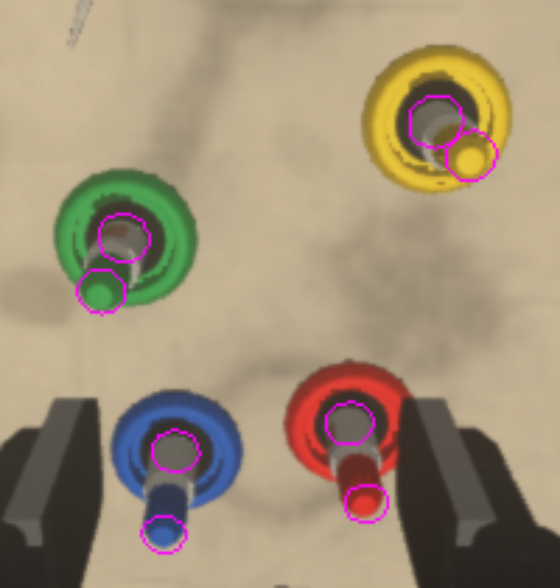

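The overlays of upright, centred bottles match all four.

```bash
python3 -c "
from station import close_job;print(close_job())"
```

```text
the job is handed in; nothing more can be done
None
```

I stood the yellow, red, blue and green bottles in the holders of their own colours, in that order. Each was gripped on the body, lifted over the instrument box and released. I handed the job in about 35 s into the 125 s limit; `close_job()` gives no verdict, so I can't confirm how it was judged.

- **Final checks:** In the last wrist picture, overlays of upright, centred bottles matched all four to within a few millimetres. The gripper was open and well clear at about 0.27 m, touching nothing.
- **Bystanders:** The side picture shows the plain-nozzle bottle, the timer and the purple look-alike where they were at the start.
- **What didn't go smoothly:**
  - My first grip on the yellow bottle caught only the top edge of its body, so I opened and regripped about 12 mm deeper.
  - My colour-based fits were off for the green holder and for the green and blue caps at first. I lowered the colour threshold for green, and corrected blue by eye before gripping.

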